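# Lock in the drying oven's three booted switches

### The arm

A 6-joint arm with a two-finger parallel gripper is mounted at the origin on the work surface. World frame = base frame: x ahead of the robot, y to its left, z up, the work surface at z = 0. Lengths are in m, angles in degrees, forces in N, time in s.
With the tool pointing down it reaches from about 0.3 to 0.75 m from the base axis. Payload 8.5 kg.
Tool frame: the origin (TCP) lies at the very end of the fingers, on their centre line; the grasp point (between the pads) lies 19 mm behind it (env.grip_point_offset is the distance from the TCP to the grasp point, in m); z points along the fingers, y is the direction in which the jaws open and shut (so a half turn about z gives the same grasp; the last joint's range is limited). The gripper opens to 85 mm and grips with 20 to 120 N. Pads are 22 mm wide; open, the fingers measure 114 mm over their backs; the gripper's body (76 mm by 85 mm) begins 54 mm behind the grasp point. The pads swing forward as they close: fully open they stand 13 mm farther back than shut.
Start: joints at [64.727, 21.807, 74.336, -0, 83.858, -12.336], TCP at [0.123, 0.536, 0.231] pointing down, gripper open.
Joint ranges: [-178.18, 178.18], [-50.72, 133.34], [12.68, 142.11], [-81.47, 261.47], [9.98, 163.14], [-165.26, 165.26]. Speed limits (degrees/s): [136.94, 136.94, 180, 180, 180, 180].

### API

Orientations are given as a 3x3 rotation matrix whose columns are the frame's x, y, z axes.
In Python, from rig import env gives the robot as it stands.
- The arm moves only by the tool move_arm, never from a script. Its argument "moves" is a list of rows, each a list of 4 numbers: the shift along the tool's x, y, z in mm, then the turn about the tool's z in rad. In form: [[tx, ty, tz, spin], ...]. A call has 1 to 20 rows; each row is the pose to reach, as a shift and turn from the pose commanded when the call began, along the tool's axes at that moment; what a row does not reach only later rows make up. A row lasts 1/10 s, in which the tool goes at most 50 mm and 8.59 degrees, less where a joint would pass 70% of its speed; a pose out of reach is approached as far as the arm can. A call with a gripper value outside its range is refused whole. "grip" is the closure, from 0 (fully open) to 1 (shut), set as the call begins (left out, the last holds). The fingers move at their own pace and stop on an object; "grip_force" is the grip in N (left out, the last holds). Time passes only in rows, so rows that repeat a pose let the fingers close. It gives the time, the measured TCP pose, the force and the opening at its end, in the units of the state.
- env.observe(): the state, without advancing time (a new reading comes with each control period).
- env.get_image(name): name is "side" or "top"; returns the picture (384x512x3 uint8, red, green, blue); there is no depth.
- env.get_calibration(name): a dict with "fovy" (degrees; the focal length in pixels is half the picture's height over the tangent of half this angle, whatever the lens; pixels are square), "cx", "cy" (the principal point, pixels), "extrinsics" (4x4, takes a point from world to camera coordinates). Camera axes: x right, y up, looking along -z (the intrinsics and any distortion apply to the point x, -y, -z); pixel columns grow to the right and rows downward; lengths in m; the calibration is good to about 2 mm. A picture is of the moment at which its call begins. get_calibration takes no time and is no camera call.
- env.close_job(): hands the job in, once; it reports no verdict.
Trained networks look in the newest picture that a camera, given by its name, has taken for a name from the list of things; names that differ only in an ending like _2 or _b are one class to them, and where a whole thing is asked for, a point or a joint stands for the part that bears it (a point fixed in the world has none). Each returns a list of dicts, best first, with "conf" (0 to 1); they miss things now and then, are a little off and sometimes report something else, mostly with a low value. They report only what shows in the picture. A call takes as long as a camera call.
- env.silhouettes(camera, name): "region" (384x512 bool, what is visible of it) and "point" ([row, column] in pixels, amid what is visible of it).
- env.tip_of(camera, name): "point" ([row, column] in pixels: a listed point, or the origin of a listed thing).
The state is a dict: "time_s": time; "q": joint angles; "qvel": joint speeds; "joint_efforts": joint torques, N m; "position": TCP position; "tool_rot": TCP orientation; "ft_force": force on the tool from outside, world axes, zero at the start; "wrist_torque": the same for the moment, N m; "grip_width": finger opening in m.
Only numpy, scipy, OpenCV 4.12 (cv2) and the standard library are available. Lean on these libraries where they do the work, as an engineer would, in place of code of your own. Each camera call takes 0.05 s, during which the arm holds its last target.

### The job

Leave all three rubber-booted push-lock switches on the oven's control console locked in, and the clear guard slid fully shut over them again. A boot looks the same either way and some may already be in, so slide the guard right back, feel each one with a light press and click only those that are out. Press gently, the boots tear above 25 N, and leave everything else on the table as it is.

Things in the scene. Friction and masses are not known exactly. Their poses are not given: they have to be found in the camera images.
- console: beige control console, 150 (x) x 230 (y) x 65 mm high, origin at the centre of its underside; its front faces -x of its own frame. The three switches stand in a row 40 mm in front of its middle, at y = +65, 0 and -65 mm. Aluminium guard rails along its two sides (|y| 98 to 112 mm) rise to 100 mm above the table.
- guard (a joint): clear guard plate 62 (x) x 206 (y) x 5 mm with a blue front edge, 91 to 96 mm above the table, sliding along the console's +x (away from the robot side) with 1 to 3 N of friction: 0 = fully shut over the switches, 0.07 m = fully back. It stays where it is left and may start slightly ajar.
- guard_knob (a point): middle of the blue knob that stands on the middle of the guard: a block 32 mm along x, 16 mm along y, from 96 to 128 mm above the table; the point is 25 mm above the guard's underside (116 mm above the table), its x and y axes as the console's; it moves with the guard
- boot_1: left (+y) push-lock switch's black rubber boot: round cap 25 mm across (21 mm at its top), its top 22 mm above the console's flat top. Origin: centre of its top, z up. Presses straight down, springs back to the same height and looks the same, locked in or out. Clicked (out to in, or in to out) by pressing to its springy end stop, 14 mm (from out) or 15 mm (from in) down at 11 to 13 N, then letting go. Tears above 25 N.
- boot_2: middle push-lock switch's black rubber boot: round cap 25 mm across (21 mm at its top), its top 22 mm above the console's flat top. Origin: centre of its top, z up. Presses straight down, springs back to the same height and looks the same, locked in or out. Clicked (out to in, or in to out) by pressing to its springy end stop, 14 mm (from out) or 15 mm (from in) down at 11 to 13 N, then letting go. Tears above 25 N.
- boot_3: right (-y) push-lock switch's black rubber boot: round cap 25 mm across (21 mm at its top), its top 22 mm above the console's flat top. Origin: centre of its top, z up. Presses straight down, springs back to the same height and looks the same, locked in or out. Clicked (out to in, or in to out) by pressing to its springy end stop, 14 mm (from out) or 15 mm (from in) down at 11 to 13 N, then letting go. Tears above 25 N.
- lock_1: hidden lock inside switch boot_1, 75 mm below the boot's top. Fixed: its pose tells nothing of the state. While its switch is locked in, the plunger's foot rests on it with about 1.2 N; while out, nothing touches it. How any switch that is out feels: the boot yields softly (0.5 to 1 N) for 1.5 mm, then turns firm (4 N by 2.5 mm); above that the plunger goes in, at 5 to 9 N.
- lock_2: hidden lock inside switch boot_2, 75 mm below the boot's top. Fixed: its pose tells nothing of the state. While its switch is locked in, the plunger's foot rests on it with about 1.2 N; while out, nothing touches it. How any switch that is locked in feels: the boot stays soft (1 to 2 N) for about 9 mm, only then turns firm (6 N by 10 mm); above 8 N the plunger goes on.
- lock_3: hidden lock inside switch boot_3, 75 mm below the boot's top. Fixed: its pose tells nothing of the state. While its switch is locked in, the plunger's foot rests on it with about 1.2 N; while out, nothing touches it. The end stop of any switch yields about 1 mm per 4 N.
- parcel_a: bystander, to be left alone: paper-wrapped parcel 60 x 90 x 50 mm, behind the console
- parcel_b: bystander, to be left alone: paper-wrapped parcel 110 x 70 x 45 mm, right of the console
- screwdriver: bystander, to be left alone: screwdriver 170 mm long lying left of the console
- dish: bystander, to be left alone: glass dish 80 mm across, 30 mm high, right of the console
- beaker: bystander, to be left alone: glass beaker 68 mm across, 90 mm high
- jar: bystander, to be left alone: jar 60 mm across, 100 mm high, blue cap
- reagent: bystander, to be left alone: amber bottle 56 mm across, 140 mm high

How it is judged:
By the outcome, as a careful person would: the job done as asked, in the order asked, and still so for the second after the job is handed in, with the robot touching nothing.
It also fails if it takes over 61 s, if anything falls off the work surface, if the arm or the gripper's body presses on something with over 40 N, if the wrist force passes 120 N, or if a joint passes its speed limit or range.

## Working session

There is one attempt and no reset: what is moved stays moved. The work goes in short steps, Python scripts to look and compute and a tool call to move; the robot and the scene stay as the last step left them, time stands still between calls to the robot, and variables do not carry over. Pictures are saved under pics/ and viewed, and the job is handed in when it is done.

Besides the shell and the picture viewer there is one more tool, called after "Request:" by a JSON object that holds its "api" and its "payload", one argument or row to a line. move_arm: Moves the arm, as the interface text tells. Its arguments: {"type":"object","properties":{"moves":{"type":"array"},"grip":{"type":"number"},"grip_force":{"type":"number"}},"required":["moves"]}

```bash
mkdir -p pics
python3 - <<'E'
from rig import env
import cv2,numpy as np
o=env.observe();print({k:np.round(v,3).tolist() for k,v in o.items()})
for c in ("top","side"):
    im=env.get_image(c);cv2.imwrite(f"pics/{c}0.png",im[:,:,::-1])
    k=env.get_calibration(c);print(c,{a:np.round(b,4).tolist() if not isinstance(b,str) else b for a,b in k.items()})
    for n in ("console","guard_knob","boot_1"):
        print(n,[(np.round(d["point"],1).tolist(),round(d["conf"],2)) for d in env.tip_of(c,n)])
E
```

```text
{'time_s': 0.0, 'q': [64.726, 21.84, 74.385, 0.001, 83.858, -12.336], 'qvel': [-0.043, -0.087, 0.102, -0.01, 0.068, 0.02], 'joint_efforts': [0.0, -44.846, -23.128, -0.0, 0.005, -0.0], 'position': [0.123, 0.536, 0.231], 'tool_rot': [[-0.975, 0.224, -0.001], [0.224, 0.975, -0.001], [0.0, -0.001, -1.0]], 'ft_force': [-0.584, -0.26, 0.497], 'wrist_torque': [-0.03, 0.058, -0.024], 'grip_width': 0.085}
top {'fovy': 56.9054, 'cx': 256.8999, 'cy': 183.2237, 'extrinsics': [[0.0136, -0.9998, 0.0127, -0.0203], [0.9963, 0.0147, 0.0851, -0.5867], [-0.0853, 0.0115, 0.9963, -1.1812], [0.0, 0.0, 0.0, 1.0]]}
console [([193.3, 265.5], 0.82), ([193.2, 218.3], 0.34)]
guard_knob [([196.9, 266.4], 0.61)]
boot_1 []
side {'fovy': 43.4971, 'cx': 249.988, 'cy': 194.8239, 'extrinsics': [[0.9448, -0.3275, 0.0142, -0.5721], [0.2508, 0.75, 0.6121, -0.1903], [-0.2111, -0.5747, 0.7906, -1.4009], [0.0, 0.0, 0.0, 1.0]]}
console [([218.5, 238.5], 0.7)]
guard_knob [([202.7, 232.4], 0.6)]
boot_1 []
```

View pics/top0.png

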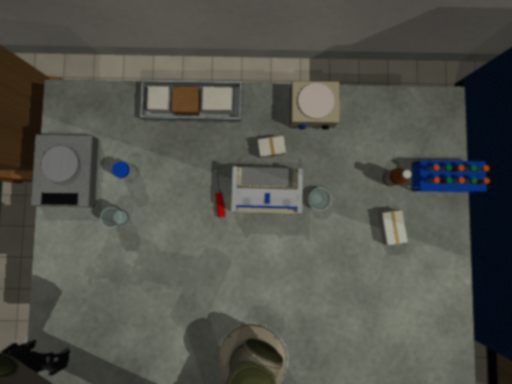

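View pics/side0.png

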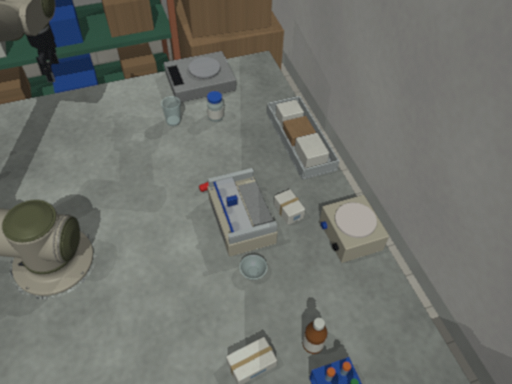

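```bash
cat > h.py <<'E'
from rig import env
import cv2,numpy as np
def cam(c):
    k=env.get_calibration(c);f=192/np.tan(np.radians(k["fovy"]/2));E=np.array(k["extrinsics"]);return f,k["cx"],k["cy"],E,k
def proj(c,P):
    f,cx,cy,E,_=cam(c);p=E[:3,:3]@np.array(P)+E[:3,3];return np.array([cy-f*p[1]/-p[2],cx+f*p[0]/-p[2]])
def ray(c,rc):
    f,cx,cy,E,_=cam(c);d=np.array([(rc[1]-cx)/f,-(rc[0]-cy)/f,-1]);R=E[:3,:3];return -R.T@E[:3,3],R.T@d
def atz(c,rc,z):
    o,d=ray(c,rc);return o+d*(z-o[2])/d[2]
def tri(a,b):
    A=[];B=[]
    for c,rc in(("top",a),("side",b)):
        o,d=ray(c,rc);d=d/np.linalg.norm(d);M=np.eye(3)-np.outer(d,d);A.append(M);B.append(M@o)
    return np.linalg.lstsq(np.vstack(A),np.hstack(B),rcond=None)[0]
E
python3 - <<'E'
from h import *
print(cam("top")[4].keys(), cam("side")[4].keys())
print("knob tri",tri([196.9,266.4],[202.7,232.4]),atz("top",[196.9,266.4],.116),atz("side",[202.7,232.4],.116))
print("cons",tri([193.3,265.5],[218.5,238.5]),atz("top",[193.3,265.5],0),atz("side",[218.5,238.5],0))
print(proj("top",[0,0,0]),proj("side",[0,0,0]))
for c,(r0,r1,c0,c1) in {"top":(150,225,205,325),"side":(155,260,190,300)}.items():
    im=cv2.imread(f"pics/{c}0.png")[r0:r1,c0:c1];cv2.imwrite(f"pics/{c}0z.png",cv2.resize(im,None,fx=6 if c=="top" else 5.5,fy=6 if c=="top" else 5.5,interpolation=cv2.INTER_CUBIC))
E
```

```text
dict_keys(['fovy', 'cx', 'cy', 'extrinsics']) dict_keys(['fovy', 'cx', 'cy', 'extrinsics'])
knob tri [ 0.53612564 -0.04157086  0.10477961] [ 0.53651387 -0.04133967  0.116     ] [ 0.53278368 -0.04944904  0.116     ]
cons [ 0.55342108 -0.04197148  0.01666829] [ 0.55443988 -0.04258999  0.        ] [ 0.55693478 -0.03088299  0.        ]
[359.2048401  250.80666507] [260.20823518  53.44260602]
```

View pics/top0z.png

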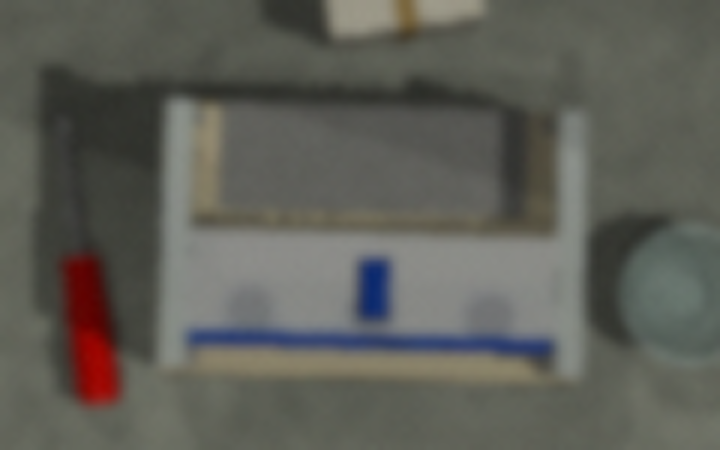

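View pics/side0z.png

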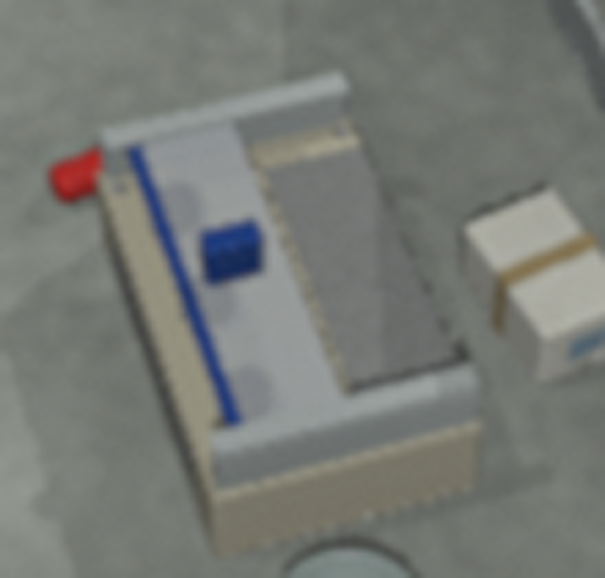

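```bash
cat >> h.py <<'E'
def zoom(c,r0,r1,c0,c1,s,name,lines,im=None):
    if im is None: im=cv2.imread(f"pics/{c}0.png")
    z=cv2.resize(im[r0:r1,c0:c1],None,fx=s,fy=s,interpolation=cv2.INTER_CUBIC)
    for a,b,col in lines:
        q=[proj(c,p) for p in(a,b)]
        q=[(int(round((v[1]+.5-c0)*s)),int(round((v[0]+.5-r0)*s))) for v in q]
        cv2.line(z,q[0],q[1],col,1,cv2.LINE_AA)
    cv2.imwrite(name,z)
def boxl(T,x0,x1,y0,y1,z0,z1,col):
    import itertools
    L=[]
    c=list(itertools.product((x0,x1),(y0,y1),(z0,z1)))
    for a,b in itertools.combinations(c,2):
        if sum(u!=v for u,v in zip(a,b))==1: L.append((T(a),T(b),col))
    return L
def TT(x,y,yaw):
    C,S=np.cos(yaw),np.sin(yaw)
    return lambda p:np.array([x+C*p[0]-S*p[1],y+S*p[0]+C*p[1],p[2]])
def model(x,y,yaw,g):
    T=TT(x,y,yaw);L=[]
    L+=boxl(T,-.075,.075,-.115,.115,0,.065,(0,255,255))
    for s in(1,-1): L+=boxl(T,-.075,.075,s*.098,s*.112,.065,.1,(0,255,0))
    kx=KX+g
    L+=boxl(T,kx-.016,kx+.016,-.008,.008,.096,.128,(0,0,255))
    L+=boxl(T,kx-.031,kx+.031,-.103,.103,.091,.096,(255,0,255))
    return L
KX=-.04
E
python3 - <<'E'
from h import *
from scipy.optimize import least_squares
# top zoom corners (rail outer tops)
pts=[(165,97,.075,.112),(158,368,-.075,.112),(588,108,.075,-.112),(583,376,-.075,-.112)]
uv=[((v/6-.5+150),(u/6-.5+205)) for u,v,_,_ in pts]
def f(p):
    T=TT(*p);return np.concatenate([proj("top",T((a[2],a[3],.1)))-u for a,u in zip(pts,uv)])
r=least_squares(f,[.55,-.04,0]);print(r.x,np.degrees(r.x[2]),r.fun.round(2))
# knob top centre
P=atz("top",(290/6-.5+150,374/6-.5+205),.128);print("knob",P)
x,y,yaw=r.x;C,S=np.cos(yaw),np.sin(yaw);d=P[:2]-[x,y];print("knob local",C*d[0]+S*d[1],-S*d[0]+C*d[1])
g=C*d[0]+S*d[1]-KX
L=model(x,y,yaw,g)
zoom("top",150,225,205,325,6,"pics/topf1.png",L);zoom("side",155,260,190,300,5.5,"pics/sidef1.png",L)
E
```

```text
[ 0.56280973 -0.04291766 -0.00886092] -0.5076931563556237 [-0.93  0.33  0.86  0.15 -1.08 -0.38  1.12 -0.1 ]
knob [ 0.53306863 -0.04225084  0.128     ]
knob local -0.02974584046453217 0.0004032565779464521
```

View pics/topf1.png

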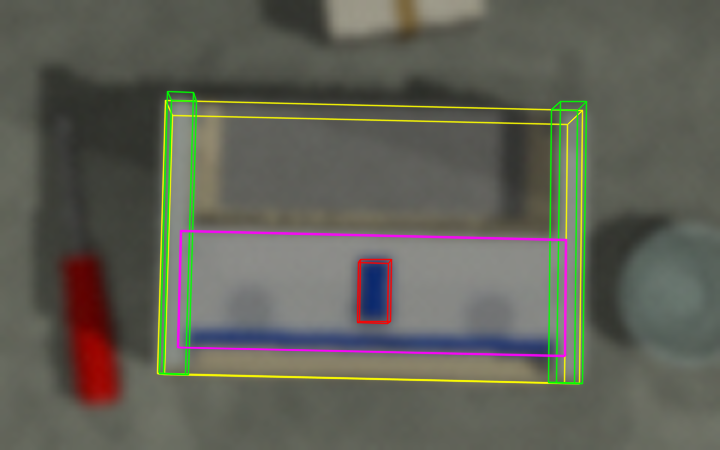

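View pics/sidef1.png

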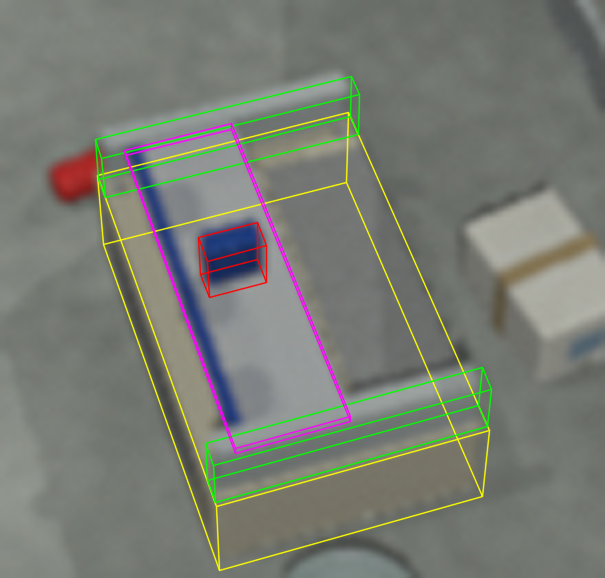

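```bash
python3 - <<'E'
from h import *
from scipy.optimize import least_squares
s=5.5
def uv(u,v): return (v/s-.5+155,u/s-.5+190)
S=[(217,552,-.075,-.115,0),(475,490,.075,-.115,0),(213,488,-.075,-.115,.065),(478,430,.075,-.115,.065),(100,178,-.075,.115,.065)]
for a in S: print(a, atz("side",uv(*a[:2]),a[4]).round(4))
for off in (0,1):
    def f(p):
        T=TT(*p[:3]);return np.concatenate([proj("side",T(a[2:]))+(p[3:]*off)-uv(*a[:2]) for a in S])
    r=least_squares(f,[.55,-.04,0,0,0]);print(r.x,r.fun.round(2))
E
python3 - <<'E'
from h import *
im=cv2.imread("pics/side0.png")
cv2.imwrite("pics/sidez2.png",cv2.resize(im[180:265,190:290],None,fx=7,fy=7,interpolation=cv2.INTER_CUBIC))
E
```

```text
(217, 552, -0.075, -0.115, 0) [ 0.4892 -0.1461  0.    ]
(475, 490, 0.075, -0.115, 0) [ 0.6346 -0.1538  0.    ]
(213, 488, -0.075, -0.115, 0.065) [ 0.4884 -0.1461  0.065 ]
(478, 430, 0.075, -0.115, 0.065) [ 0.6313 -0.1564  0.065 ]
(100, 178, -0.075, 0.115, 0.065) [0.4899 0.0699 0.065 ]
[ 0.56363741 -0.03725786 -0.02565034  0.          0.        ] [ 1.52 -0.71 -0.01  0.38  1.45 -0.47 -1.04  1.12 -2.46 -0.33]
[  0.61565591   0.02004629  -0.03238559  19.60520695 -10.00094864] [ 0.74 -0.34  0.25 -0.76  0.3   0.29 -1.1   0.26 -0.2   0.55]
```

View pics/sidez2.png

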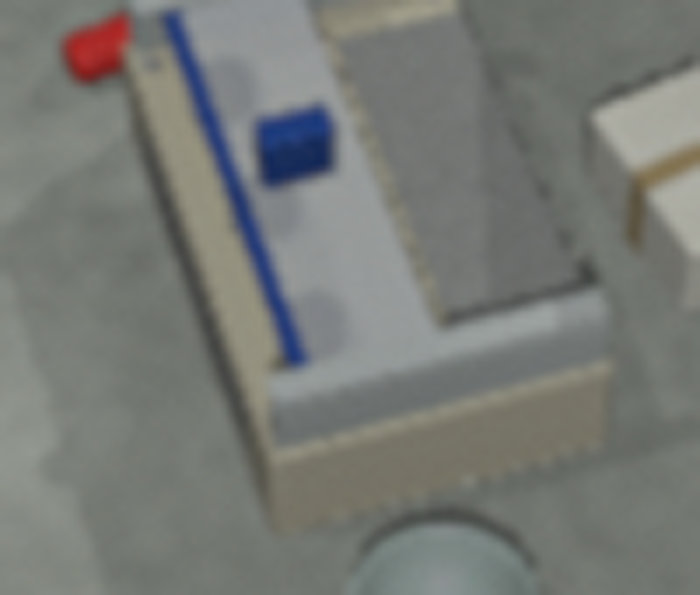

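```bash
cat >> h.py <<'E'
def go(x,y,z,yawdeg=None):
    o=env.observe();R=np.array(o["tool_rot"]);p=np.array(o["position"])
    t=R.T@(np.array([x,y,z])-p)*1000
    s=0
    if yawdeg is not None:
        a=np.degrees(np.arctan2(-R[0,1],R[1,1]))  # world yaw of tool y from +y
        s=np.radians(-(yawdeg-a))
    print("t",np.round(o["time_s"],2),"pos",p.round(4),"ft",np.round(o["ft_force"],2),"w",o["grip_width"],"-> move",t.round(1),"spin",round(s,4))
E
python3 -c "
from h import *
go(.480,-.042,.2,-0.7)"
```

```text
t 0.4 pos [0.1231 0.536  0.2312] ft [-0.8  -0.33  0.2 ] w 0.08583168806406208 -> move [-477.2 -483.4   31.3] spin -0.2136
```

Request:
{"api": "move_arm", "payload": {
  "moves": [
    [-120,-121,0,-0.1],
    [-240,-242,0,-0.2136],
    [-360,-363,0,-0.2136],
    [-477,-483,0,-0.2136],
    [-477,-483,0,-0.2136],
    [-477,-483,0,-0.2136],
    [-477,-483,0,-0.2136],
    [-477,-483,0,-0.2136],
    [-477,-483,0,-0.2136],
    [-477,-483,0,-0.2136],
    [-477,-483,0,-0.2136],
    [-477,-483,0,-0.2136],
    [-477,-483,0,-0.2136],
    [-477,-483,0,-0.2136],
    [-477,-483,0,-0.2136],
    [-477,-483,0,-0.2136],
    [-477,-483,0,-0.2136],
    [-477,-483,0,-0.2136]
  ],
  "grip": 1
}}

```text
time_s: 2.2
position: [0.4794, -0.0405, 0.2316]
tool_rot: [[-1.0, 0.011, 0.0], [0.011, 1.0, -0.0], [-0.0, -0.0, -1.0]]
ft_force: [0.0, 0.5, -0.5]
grip_width: -0.0
```

Request:
{"api": "move_arm", "payload": {
  "moves": [
    [0,-1,45,0],
    [0,-1,90,0],
    [0,-1,123,0],
    [0,-1,123,0],
    [0,-1,123,0]
  ]
}}

```text
time_s: 2.7
position: [0.4802, -0.0421, 0.1094]
tool_rot: [[-1.0, 0.011, 0.001], [0.011, 1.0, -0.0], [-0.001, -0.0, -1.0]]
ft_force: [-0.1, -0.2, 0.2]
grip_width: 0.0
```

Run:
```python
from h import *
go(.48,-.042,.108)
for c,a in {"top":(150,225,205,325,6),"side":(155,260,190,300,5.5)}.items():
    im=env.get_image(c)[:,:,::-1].copy()
    p=env.observe()["position"]
    L=[((p[0],p[1],p[2]),(p[0],p[1],p[2]+.05),(0,0,255)),((p[0]-.011,p[1]-.015,p[2]),(p[0]-.011,p[1]+.015,p[2]),(0,255,0))]
    zoom(c,*a,f"pics/{c}2.png",L,im)
```

```text
t 2.7 pos [ 0.4802 -0.0421  0.1094] ft [-0.11 -0.18  0.25] w 2.5995602680740286e-05 -> move [0.2 0.1 1.4] spin 0
```

View pics/top2.png

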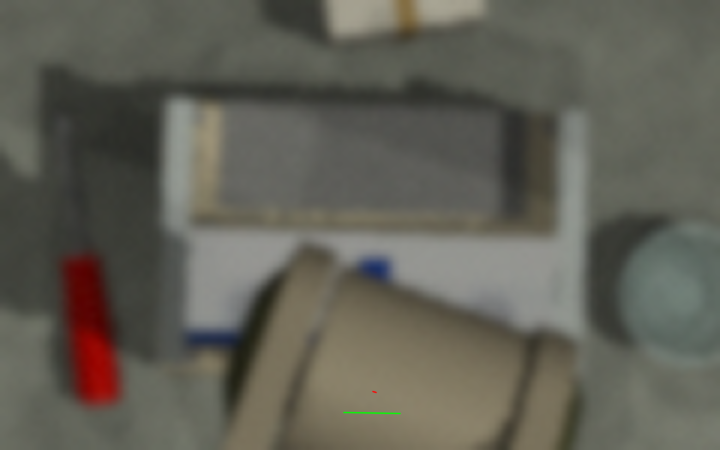

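View pics/side2.png

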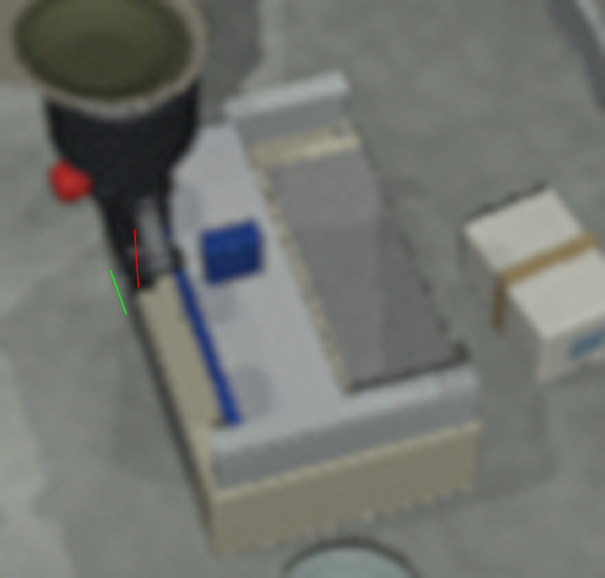

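Request:
{"api": "move_arm", "payload": {
  "moves": [
    [-5,0,1,0],
    [-10,0,1,0]
  ]
}}

```text
time_s: 3.0
position: [0.4907, -0.0427, 0.1084]
tool_rot: [[-1.0, 0.012, 0.002], [0.012, 1.0, -0.001], [-0.002, -0.001, -1.0]]
ft_force: [-1.2, -0.1, 0.3]
grip_width: -0.0002
```

Request:
{"api": "move_arm", "payload": {
  "moves": [
    [-3,0,0,0],
    [-6,0,0,0]
  ]
}}

```text
time_s: 3.2
position: [0.4963, -0.0427, 0.1075]
tool_rot: [[-1.0, 0.012, 0.0], [0.012, 1.0, -0.0], [-0.0, -0.0, -1.0]]
ft_force: [-0.3, 0.4, 0.0]
grip_width: 0.0001
```

Request:
{"api": "move_arm", "payload": {
  "moves": [
    [-3,0,0,0],
    [-6,0,0,0]
  ]
}}

```text
time_s: 3.4
position: [0.5021, -0.0428, 0.1073]
tool_rot: [[-1.0, 0.012, -0.0], [0.012, 1.0, 0.0], [0.0, 0.0, -1.0]]
ft_force: [0.3, 0.7, -0.5]
grip_width: 0.0001
```

Request:
{"api": "move_arm", "payload": {
  "moves": [
    [-3,0,0,0],
    [-6,0,0,0]
  ]
}}

```text
time_s: 3.6
position: [0.508, -0.0429, 0.1073]
tool_rot: [[-1.0, 0.012, -0.0], [0.012, 1.0, 0.0], [0.0, 0.0, -1.0]]
ft_force: [-1.7, 0.0, 0.7]
grip_width: 0.0001
```

Request:
{"api": "move_arm", "payload": {
  "moves": [
    [-3,0,0,0],
    [-6,0,0,0],
    [-9,0,0,0],
    [-12,0,0,0]
  ]
}}

```text
time_s: 4.0
position: [0.52, -0.043, 0.1073]
tool_rot: [[-1.0, 0.012, -0.0], [0.012, 1.0, -0.0], [0.0, -0.0, -1.0]]
ft_force: [-1.3, -1.1, 1.3]
grip_width: 0.0001
```

Request:
{"api": "move_arm", "payload": {
  "moves": [
    [-3,0,0,0],
    [-6,0,0,0],
    [-9,0,0,0],
    [-12,0,0,0]
  ]
}}

```text
time_s: 4.4
position: [0.5321, -0.0432, 0.1073]
tool_rot: [[-1.0, 0.012, -0.0], [0.012, 1.0, -0.0], [0.0, -0.0, -1.0]]
ft_force: [-2.1, -0.7, 0.8]
grip_width: -0.0002
```

Request:
{"api": "move_arm", "payload": {
  "moves": [
    [-3,0,0,0],
    [-6,0,0,0],
    [-9,0,0,0],
    [-12,0,0,0]
  ]
}}

```text
time_s: 4.8
position: [0.5441, -0.0433, 0.1073]
tool_rot: [[-1.0, 0.012, -0.0], [0.012, 1.0, -0.0], [0.0, -0.0, -1.0]]
ft_force: [-2.0, -1.8, 0.0]
grip_width: 0.0002
```

Request:
{"api": "move_arm", "payload": {
  "moves": [
    [-3,0,0,0],
    [-6,0,0,0],
    [-9,0,0,0],
    [-12,0,0,0]
  ]
}}

```text
time_s: 5.2
position: [0.5561, -0.0435, 0.1073]
tool_rot: [[-1.0, 0.012, -0.0], [0.012, 1.0, -0.0], [0.0, -0.0, -1.0]]
ft_force: [-1.6, -1.5, -0.3]
grip_width: 0.0004
```

Run:
```python
from h import *
go(.48,-.042,.108)
for c,a in {"top":(150,225,205,325,6),"side":(155,260,190,300,5.5)}.items():
    im=env.get_image(c)[:,:,::-1].copy()
    zoom(c,*a,f"pics/{c}3.png",[],im)
```

```text
t 5.2 pos [ 0.5561 -0.0435  0.1073] ft [-1.64 -1.54 -0.33] w 0.000412694472535347 -> move [76.1  0.5 -0.7] spin 0
```

View pics/side3.png

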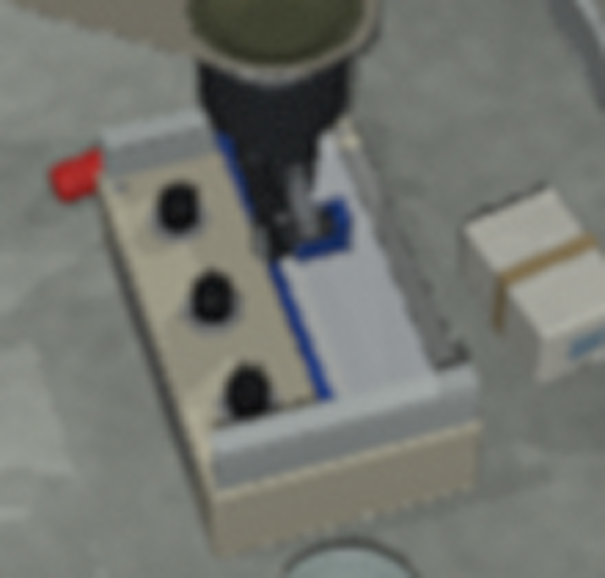

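Request:
{"api": "move_arm", "payload": {
  "moves": [
    [-2,0,0,0],
    [-4,0,0,0]
  ]
}}

```text
time_s: 5.5
position: [0.5599, -0.0434, 0.1074]
tool_rot: [[-1.0, 0.012, -0.0], [0.012, 1.0, 0.0], [0.0, 0.0, -1.0]]
ft_force: [-2.2, 0.5, 0.0]
grip_width: 0.0
```

Request:
{"api": "move_arm", "payload": {
  "moves": [
    [-1.5,0,0,0],
    [-3,0,0,0]
  ]
}}

```text
time_s: 5.7
position: [0.563, -0.0434, 0.1073]
tool_rot: [[-1.0, 0.012, -0.0], [0.012, 1.0, 0.0], [0.0, 0.0, -1.0]]
ft_force: [-1.6, 1.3, 0.1]
grip_width: 0.0
```

Request:
{"api": "move_arm", "payload": {
  "moves": [
    [-1,0,0,0],
    [-2,0,0,0]
  ]
}}

```text
time_s: 5.9
position: [0.5634, -0.0434, 0.1073]
tool_rot: [[-1.0, 0.012, -0.004], [0.012, 1.0, 0.0], [0.004, 0.0, -1.0]]
ft_force: [-12.2, -0.9, 7.9]
grip_width: -0.0
```

Request:
{"api": "move_arm", "payload": {
  "moves": [
    [-1,0,0,0],
    [-2,0,0,0]
  ]
}}

```text
time_s: 6.1
position: [0.5635, -0.0434, 0.1073]
tool_rot: [[-1.0, 0.012, -0.009], [0.012, 1.0, 0.0], [0.009, 0.0, -1.0]]
ft_force: [-22.9, -1.9, 14.2]
grip_width: 0.0002
```

Request:
{"api": "move_arm", "payload": {
  "moves": [
    [8,0,-3,0],
    [20,0,-40,0],
    [60,0,-80,0],
    [100,50,-100,0],
    [140,100,-100,0],
    [160,150,-100,0],
    [170,200,-100,0],
    [170,230,-100,0],
    [170,230,-100,0]
  ]
}}

```text
time_s: 7.0
position: [0.3986, 0.1918, 0.2079]
tool_rot: [[-1.0, 0.009, 0.002], [0.009, 1.0, 0.001], [-0.002, 0.001, -1.0]]
ft_force: [1.4, -1.3, 0.3]
grip_width: -0.0002
```

Run:
```python
from h import *
go(.48,-.042,.108)
pts={}
for c,a in {"top":(150,225,205,325,6),"side":(155,260,190,300,5.5)}.items():
    im=env.get_image(c)[:,:,::-1].copy(); cv2.imwrite(f"pics/{c}4.png",im)
    zoom(c,*a,f"pics/{c}4z.png",[],im)
    for n in ("boot_1","guard_knob"):
        for d in env.tip_of(c,n): print(c,n,np.round(d["point"],1),round(d["conf"],2),atz(c,d["point"],.087 if n[0]=="b" else .116).round(4))
    for d in env.silhouettes(c,"boot_1"): print(c,"sil",np.round(d["point"],1),round(d["conf"],2),d["region"].sum(),atz(c,d["point"],.080).round(4))
```

```text
t 7.0 pos [0.3986 0.1918 0.2079] ft [ 1.41 -1.28  0.26] w -0.0001853772944503185 -> move [ -83.2 -233.2   99.7] spin 0
top boot_1 [202.2 265.5] 0.63 [ 0.5208 -0.0398  0.087 ]
top boot_1 [203.7 286.7] 0.59 [ 0.5169 -0.108   0.087 ]
top boot_1 [202.8 242.5] 0.38 [0.5178 0.0341 0.087 ]
top guard_knob [180.2 264.8] 0.88 [ 0.5891 -0.0357  0.116 ]
top guard_knob [197.7 319.8] 0.43 [ 0.5364 -0.2093  0.116 ]
top sil [188.7 268.1] 0.71 3100 [ 0.5649 -0.048   0.08  ]
top sil [201.4 244.9] 0.55 36 [0.5227 0.0266 0.08  ]
top sil [205.  286.5] 0.53 44 [ 0.5129 -0.1081  0.08  ]
side boot_1 [223.8 232. ] 0.64 [ 0.5147 -0.1004  0.087 ]
side boot_1 [191.8 222.6] 0.53 [0.5236 0.0199 0.087 ]
side boot_1 [206.9 226.2] 0.51 [ 0.517  -0.0376  0.087 ]
side guard_knob [193.7 252.8] 0.86 [ 0.5997 -0.037   0.116 ]
side sil [224.5 233.6] 0.58 74 [ 0.5197 -0.0996  0.08  ]
side sil [192.2 220.6] 0.51 41 [0.5188 0.0257 0.08  ]
```

View pics/top4z.png

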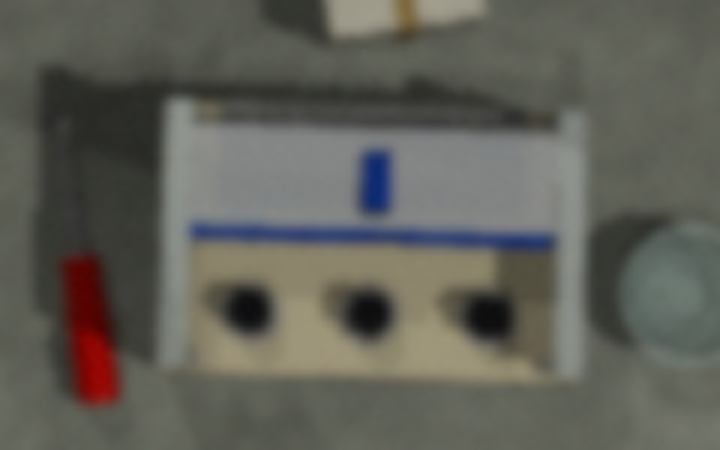

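View pics/side4z.png

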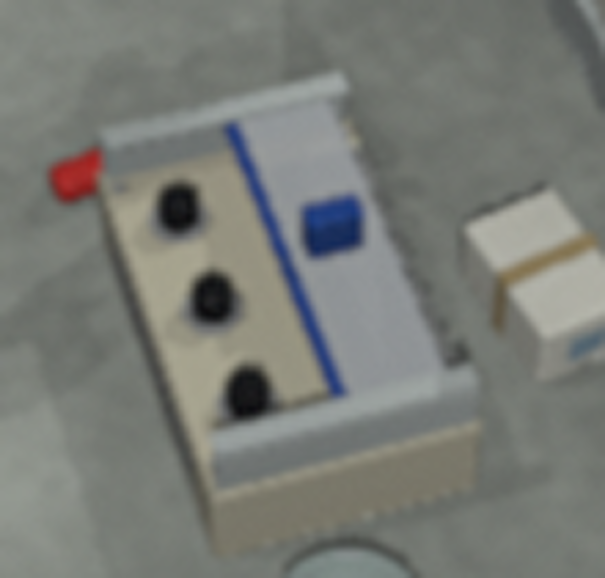

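Run:
```python
from h import *
A=[(249,308),(369,312),(489,316)];B=[(180,205),(213,296),(249,388)]
for a,b in zip(A,B):
    ta=(a[1]/6-.5+150,a[0]/6-.5+205);tb=(b[1]/5.5-.5+155,b[0]/5.5-.5+190)
    print(atz("top",ta,.084).round(4),atz("side",tb,.08).round(4),tri(ta,tb).round(4))
k=(182/6-.5+150,376/6-.5+205);print("knob",atz("top",k,.128))
k=(225/5.5-.5+155,333/5.5-.5+190);print("knob side",atz("side",k,.114))
```

```text
[0.5244 0.023  0.084 ] [0.5239 0.0257 0.08  ] [0.5239 0.0232 0.0831]
[ 0.5232 -0.0415  0.084 ] [ 0.5225 -0.0395  0.08  ] [ 0.5226 -0.0414  0.0825]
[ 0.5219 -0.106   0.084 ] [ 0.5224 -0.1025  0.08  ] [ 0.5216 -0.1059  0.0851]
knob [ 0.58919546 -0.04265874  0.128     ]
knob side [ 0.59050376 -0.03900504  0.114     ]
```

```bash
python3 -c "
from h import *
go(.524,.024,.105,-1)"
```

```text
t 7.4 pos [0.4001 0.1876 0.2073] ft [ 0.16 -0.55 -0.24] w 0.0001673208313708423 -> move [-126.2 -161.8  102.4] spin 0.0035
```

Request:
{"api": "move_arm", "payload": {
  "moves": [
    [-32,-40,0,0],
    [-64,-81,0,0],
    [-95,-121,20,0],
    [-126,-162,60,0],
    [-126,-162,90,0],
    [-126,-162,102,0],
    [-126,-162,102,0],
    [-126,-162,102,0]
  ]
}}

```text
time_s: 8.2
position: [0.524, 0.0245, 0.1059]
tool_rot: [[-1.0, 0.013, 0.001], [0.013, 1.0, -0.0], [-0.001, -0.0, -1.0]]
ft_force: [-0.3, 1.2, 0.7]
grip_width: 0.0001
```

Request:
{"api": "move_arm", "payload": {
  "moves": [
    [0,0,7,0],
    [0,0,14,0],
    [0,0,14,0]
  ]
}}

```text
time_s: 8.5
position: [0.5233, 0.0252, 0.0909]
tool_rot: [[-1.0, 0.012, -0.001], [0.012, 1.0, 0.0], [0.001, 0.0, -1.0]]
ft_force: [-0.5, -0.2, 0.0]
grip_width: -0.0001
```

Request:
{"api": "move_arm", "payload": {
  "moves": [
    [0,0,1,0],
    [0,0,2,0]
  ]
}}

```text
time_s: 8.7
position: [0.5238, 0.025, 0.0895]
tool_rot: [[-1.0, 0.012, 0.001], [0.012, 1.0, -0.0], [-0.001, -0.0, -1.0]]
ft_force: [-0.1, -0.0, -0.2]
grip_width: -0.0001
```

Request:
{"api": "move_arm", "payload": {
  "moves": [
    [0,0,0.5,0],
    [0,0,1,0]
  ]
}}

```text
time_s: 8.9
position: [0.5237, 0.025, 0.0884]
tool_rot: [[-1.0, 0.012, 0.0], [0.012, 1.0, -0.0], [-0.0, -0.0, -1.0]]
ft_force: [0.1, -0.1, -0.1]
grip_width: 0.0
```

Request:
{"api": "move_arm", "payload": {
  "moves": [
    [0,0,0.5,0],
    [0,0,1,0]
  ]
}}

```text
time_s: 9.1
position: [0.5237, 0.0249, 0.0873]
tool_rot: [[-1.0, 0.012, 0.0], [0.012, 1.0, -0.0], [-0.0, -0.0, -1.0]]
ft_force: [0.8, 0.4, -0.2]
grip_width: -0.0002
```

Request:
{"api": "move_arm", "payload": {
  "moves": [
    [0,0,0.5,0],
    [0,0,1,0]
  ]
}}

```text
time_s: 9.3
position: [0.5237, 0.025, 0.0863]
tool_rot: [[-1.0, 0.012, 0.0], [0.012, 1.0, 0.0], [-0.0, 0.0, -1.0]]
ft_force: [-0.7, 0.2, 0.8]
grip_width: -0.0003
```

Request:
{"api": "move_arm", "payload": {
  "moves": [
    [0,0,0.5,0],
    [0,0,1,0],
    [0,0,1,0]
  ]
}}

```text
time_s: 9.6
position: [0.5237, 0.0249, 0.0853]
tool_rot: [[-1.0, 0.012, -0.0], [0.012, 1.0, -0.0], [0.0, -0.0, -1.0]]
ft_force: [0.4, 0.7, 0.2]
grip_width: 0.0001
```

Request:
{"api": "move_arm", "payload": {
  "moves": [
    [0,0,0.5,0],
    [0,0,1,0],
    [0,0,1,0]
  ]
}}

```text
time_s: 9.9
position: [0.5237, 0.025, 0.0843]
tool_rot: [[-1.0, 0.012, 0.0], [0.012, 1.0, -0.0], [-0.0, -0.0, -1.0]]
ft_force: [-0.2, -0.6, -0.4]
grip_width: -0.0001
```

Request:
{"api": "move_arm", "payload": {
  "moves": [
    [0,0,0.5,0],
    [0,0,0.5,0]
  ]
}}

```text
time_s: 10.1
position: [0.5237, 0.025, 0.0838]
tool_rot: [[-1.0, 0.012, -0.0], [0.012, 1.0, 0.0], [0.0, 0.0, -1.0]]
ft_force: [1.4, 0.5, 0.4]
grip_width: -0.0002
```

Request:
{"api": "move_arm", "payload": {
  "moves": [
    [0,0,0.5,0],
    [0,0,1,0],
    [0,0,1,0]
  ]
}}

```text
time_s: 10.4
position: [0.5237, 0.025, 0.0828]
tool_rot: [[-1.0, 0.012, 0.0], [0.012, 1.0, -0.0], [-0.0, -0.0, -1.0]]
ft_force: [0.3, -0.1, 0.8]
grip_width: -0.0001
```

Request:
{"api": "move_arm", "payload": {
  "moves": [
    [0,0,0.5,0],
    [0,0,1,0],
    [0,0,1,0]
  ]
}}

```text
time_s: 10.7
position: [0.5237, 0.025, 0.0818]
tool_rot: [[-1.0, 0.012, 0.0], [0.012, 1.0, 0.0], [-0.0, 0.0, -1.0]]
ft_force: [0.4, -0.5, 1.4]
grip_width: -0.0003
```

Request:
{"api": "move_arm", "payload": {
  "moves": [
    [0,0,0.5,0],
    [0,0,1,0],
    [0,0,1,0]
  ]
}}

```text
time_s: 11.0
position: [0.5237, 0.025, 0.0808]
tool_rot: [[-1.0, 0.012, 0.0], [0.012, 1.0, -0.0], [-0.0, -0.0, -1.0]]
ft_force: [0.1, 0.5, 1.5]
grip_width: 0.0002
```

Run:
```python
from h import *
print(env.observe()["ft_force"])
im=env.get_image("side")[:,:,::-1].copy(); zoom("side",155,260,190,300,5.5,"pics/side5.png",[],im)
print(env.observe()["ft_force"])
```

```text
[0.09431388 0.4705789  1.53439579]
[-0.23565769  0.16828607  0.62873359]
```

View pics/side5.png

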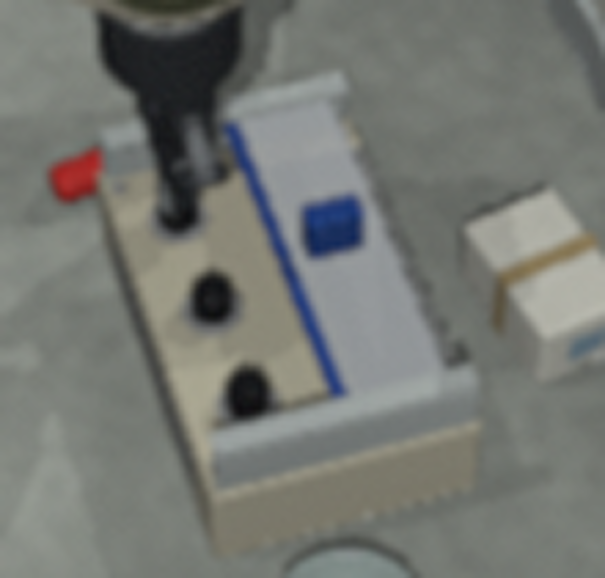

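Request:
{"api": "move_arm", "payload": {
  "moves": [
    [0,0,0.5,0],
    [0,0,1,0],
    [0,0,1,0]
  ]
}}

```text
time_s: 11.35
position: [0.5237, 0.0249, 0.0798]
tool_rot: [[-1.0, 0.012, 0.0], [0.012, 1.0, -0.0], [-0.0, -0.0, -1.0]]
ft_force: [0.6, -0.4, 0.3]
grip_width: 0.0003
```

Request:
{"api": "move_arm", "payload": {
  "moves": [
    [0,0,0.5,0],
    [0,0,1,0],
    [0,0,1,0]
  ]
}}

```text
time_s: 11.65
position: [0.5237, 0.025, 0.0788]
tool_rot: [[-1.0, 0.012, 0.0], [0.012, 1.0, 0.0], [-0.0, 0.0, -1.0]]
ft_force: [-0.2, 0.2, 0.4]
grip_width: -0.0
```

Request:
{"api": "move_arm", "payload": {
  "moves": [
    [0,0,0.5,0],
    [0,0,0.5,0]
  ]
}}

```text
time_s: 11.85
position: [0.5237, 0.0249, 0.0783]
tool_rot: [[-1.0, 0.012, 0.0], [0.012, 1.0, 0.0], [-0.0, 0.0, -1.0]]
ft_force: [0.1, -0.2, 1.3]
grip_width: 0.0
```

Request:
{"api": "move_arm", "payload": {
  "moves": [
    [0,0,0.5,0],
    [0,0,0.5,0]
  ]
}}

```text
time_s: 12.05
position: [0.5237, 0.025, 0.0778]
tool_rot: [[-1.0, 0.012, 0.0], [0.012, 1.0, -0.0], [-0.0, -0.0, -1.0]]
ft_force: [-0.2, -0.1, 1.0]
grip_width: 0.0002
```

Request:
{"api": "move_arm", "payload": {
  "moves": [
    [0,0,0.5,0],
    [0,0,0.5,0]
  ]
}}

```text
time_s: 12.25
position: [0.5237, 0.0249, 0.0774]
tool_rot: [[-1.0, 0.012, 0.0], [0.012, 1.0, -0.0], [-0.0, -0.0, -1.0]]
ft_force: [-0.9, 0.7, 2.3]
grip_width: 0.0001
```

Request:
{"api": "move_arm", "payload": {
  "moves": [
    [0,0,0.3,0],
    [0,0,0.3,0]
  ]
}}

```text
time_s: 12.45
position: [0.5237, 0.025, 0.0772]
tool_rot: [[-1.0, 0.012, 0.0], [0.012, 1.0, -0.0], [-0.0, -0.0, -1.0]]
ft_force: [-1.7, 0.2, 4.1]
grip_width: -0.0001
```

Request:
{"api": "move_arm", "payload": {
  "moves": [
    [0,0,0.3,0],
    [0,0,0.3,0]
  ]
}}

```text
time_s: 12.65
position: [0.5237, 0.0249, 0.0769]
tool_rot: [[-1.0, 0.012, 0.0], [0.012, 1.0, -0.0], [-0.0, -0.0, -1.0]]
ft_force: [-1.1, -0.0, 6.0]
grip_width: -0.0
```

Request:
{"api": "move_arm", "payload": {
  "moves": [
    [0,0,-15,0],
    [0,0,-30,0],
    [0,-35,-30,0],
    [0,-65,-30,0],
    [0,-65,-30,0],
    [0,-65,-22,0],
    [0,-65,-14,0],
    [0,-65,-12,0],
    [0,-65,-12,0]
  ]
}}

```text
time_s: 13.55
position: [0.5226, -0.0392, 0.088]
tool_rot: [[-1.0, 0.011, -0.001], [0.011, 1.0, 0.0], [0.001, 0.0, -1.0]]
ft_force: [-0.7, -0.2, 0.5]
grip_width: -0.0002
```

Request:
{"api": "move_arm", "payload": {
  "moves": [
    [0,0,1,0],
    [0,0,2,0],
    [0,0,2,0]
  ]
}}

```text
time_s: 13.85
position: [0.523, -0.0399, 0.0868]
tool_rot: [[-1.0, 0.012, 0.0], [0.012, 1.0, 0.0], [-0.0, 0.0, -1.0]]
ft_force: [-0.3, -0.3, -0.0]
grip_width: -0.0002
```

Request:
{"api": "move_arm", "payload": {
  "moves": [
    [0,0,0.5,0],
    [0,0,1,0],
    [0,0,1,0]
  ]
}}

```text
time_s: 14.15
position: [0.523, -0.04, 0.0857]
tool_rot: [[-1.0, 0.012, 0.0], [0.012, 1.0, 0.0], [-0.0, 0.0, -1.0]]
ft_force: [-0.2, 0.8, 0.9]
grip_width: -0.0002
```

Request:
{"api": "move_arm", "payload": {
  "moves": [
    [0,0,0.5,0],
    [0,0,0.8,0],
    [0,0,0.8,0]
  ]
}}

```text
time_s: 14.45
position: [0.5229, -0.0401, 0.0849]
tool_rot: [[-1.0, 0.012, 0.0], [0.012, 1.0, -0.0], [-0.0, -0.0, -1.0]]
ft_force: [0.0, 0.7, -0.7]
grip_width: 0.0005
```

Request:
{"api": "move_arm", "payload": {
  "moves": [
    [0,0,0.3,0],
    [0,0,0.5,0],
    [0,0,0.5,0]
  ]
}}

```text
time_s: 14.75
position: [0.5229, -0.0401, 0.0844]
tool_rot: [[-1.0, 0.012, -0.0], [0.012, 1.0, -0.0], [0.0, -0.0, -1.0]]
ft_force: [-0.1, -0.4, 1.0]
grip_width: 0.0001
```

Request:
{"api": "move_arm", "payload": {
  "moves": [
    [0,0,0.3,0],
    [0,0,0.6,0],
    [0,0,0.6,0]
  ]
}}

```text
time_s: 15.05
position: [0.5229, -0.0401, 0.0838]
tool_rot: [[-1.0, 0.012, 0.0], [0.012, 1.0, -0.0], [-0.0, -0.0, -1.0]]
ft_force: [0.3, -0.3, 1.1]
grip_width: 0.0
```

Request:
{"api": "move_arm", "payload": {
  "moves": [
    [0,0,0.3,0],
    [0,0,0.6,0],
    [0,0,0.6,0]
  ]
}}

```text
time_s: 15.35
position: [0.5229, -0.04, 0.0832]
tool_rot: [[-1.0, 0.012, -0.0], [0.012, 1.0, -0.0], [0.0, -0.0, -1.0]]
ft_force: [0.3, -0.5, 0.7]
grip_width: -0.0004
```

Request:
{"api": "move_arm", "payload": {
  "moves": [
    [0,0,0.3,0],
    [0,0,0.8,0],
    [0,0,0.8,0]
  ]
}}

```text
time_s: 15.65
position: [0.5229, -0.04, 0.0824]
tool_rot: [[-1.0, 0.012, -0.0], [0.012, 1.0, 0.0], [0.0, 0.0, -1.0]]
ft_force: [0.3, -0.3, 0.8]
grip_width: -0.0003
```

Request:
{"api": "move_arm", "payload": {
  "moves": [
    [0,0,1,0],
    [0,0,2,0],
    [0,0,2,0]
  ]
}}

```text
time_s: 15.95
position: [0.5229, -0.04, 0.0803]
tool_rot: [[-1.0, 0.012, -0.0], [0.012, 1.0, 0.0], [0.0, 0.0, -1.0]]
ft_force: [1.0, -0.2, 1.3]
grip_width: -0.0001
```

Request:
{"api": "move_arm", "payload": {
  "moves": [
    [0,0,1,0],
    [0,0,2,0],
    [0,0,2,0]
  ]
}}

```text
time_s: 16.25
position: [0.5229, -0.04, 0.0783]
tool_rot: [[-1.0, 0.012, -0.0], [0.012, 1.0, 0.0], [0.0, 0.0, -1.0]]
ft_force: [-0.7, -0.4, 1.6]
grip_width: 0.0001
```

Request:
{"api": "move_arm", "payload": {
  "moves": [
    [0,0,0.5,0],
    [0,0,1,0],
    [0,0,1,0]
  ]
}}

```text
time_s: 16.55
position: [0.5229, -0.04, 0.0774]
tool_rot: [[-1.0, 0.012, -0.0], [0.012, 1.0, 0.0], [0.0, 0.0, -1.0]]
ft_force: [-1.1, -1.1, 1.9]
grip_width: -0.0001
```

Request:
{"api": "move_arm", "payload": {
  "moves": [
    [0,0,0.3,0],
    [0,0,0.4,0],
    [0,0,0.4,0]
  ]
}}

```text
time_s: 16.85
position: [0.5229, -0.04, 0.0772]
tool_rot: [[-1.0, 0.012, 0.0], [0.012, 1.0, -0.0], [-0.0, -0.0, -1.0]]
ft_force: [-2.1, 0.2, 4.3]
grip_width: -0.0002
```

Boot 2 is locked in too (firm only at 10 mm). Now boot 3.

Request:
{"api": "move_arm", "payload": {
  "moves": [
    [0,0,-15,0],
    [0,0,-30,0],
    [0,-35,-30,0],
    [0,-65,-30,0],
    [0,-65,-30,0],
    [0,-65,-22,0],
    [0,-65,-14,0],
    [0,-65,-12,0],
    [0,-65,-12,0]
  ]
}}

```text
time_s: 17.75
position: [0.5219, -0.1042, 0.0883]
tool_rot: [[-1.0, 0.011, -0.001], [0.011, 1.0, 0.001], [0.001, 0.001, -1.0]]
ft_force: [0.3, 0.0, -0.1]
grip_width: -0.0
```

Request:
{"api": "move_arm", "payload": {
  "moves": [
    [0,0,1,0],
    [0,0,2,0],
    [0,0,2,0]
  ]
}}

```text
time_s: 18.05
position: [0.5222, -0.1049, 0.0871]
tool_rot: [[-1.0, 0.012, 0.0], [0.012, 1.0, -0.0], [-0.0, -0.0, -1.0]]
ft_force: [0.1, 0.5, 0.6]
grip_width: -0.0
```

Request:
{"api": "move_arm", "payload": {
  "moves": [
    [0,0,0.5,0],
    [0,0,1,0],
    [0,0,1,0]
  ]
}}

```text
time_s: 18.35
position: [0.5222, -0.1051, 0.0861]
tool_rot: [[-1.0, 0.012, 0.0], [0.012, 1.0, -0.0], [-0.0, -0.0, -1.0]]
ft_force: [1.0, 0.4, 0.3]
grip_width: -0.0001
```

Request:
{"api": "move_arm", "payload": {
  "moves": [
    [0,0,0.5,0],
    [0,0,0.8,0],
    [0,0,0.8,0]
  ]
}}

```text
time_s: 18.65
position: [0.5222, -0.1051, 0.0853]
tool_rot: [[-1.0, 0.012, 0.0], [0.012, 1.0, -0.0], [-0.0, -0.0, -1.0]]
ft_force: [-0.3, 0.4, 2.7]
grip_width: 0.0002
```

Request:
{"api": "move_arm", "payload": {
  "moves": [
    [0,0,0.3,0],
    [0,0,0.5,0],
    [0,0,0.5,0]
  ]
}}

```text
time_s: 18.95
position: [0.5222, -0.1051, 0.0849]
tool_rot: [[-1.0, 0.012, 0.0], [0.012, 1.0, -0.0], [-0.0, -0.0, -1.0]]
ft_force: [-0.9, 0.7, 5.8]
grip_width: -0.0002
```

Request:
{"api": "move_arm", "payload": {
  "moves": [
    [0,0,1.5,0],
    [0,0,3,0],
    [0,0,4.5,0],
    [0,0,6,0],
    [0,0,7.5,0],
    [0,0,9,0],
    [0,0,9,0]
  ]
}}

```text
time_s: 19.65
position: [0.5222, -0.1051, 0.0759]
tool_rot: [[-1.0, 0.012, 0.0], [0.012, 1.0, -0.0], [-0.0, -0.0, -1.0]]
ft_force: [-2.0, 0.1, 8.6]
grip_width: -0.0001
```

Request:
{"api": "move_arm", "payload": {
  "moves": [
    [0,0,0.8,0],
    [0,0,1.6,0],
    [0,0,1.6,0]
  ]
}}

```text
time_s: 19.95
position: [0.5222, -0.1051, 0.0744]
tool_rot: [[-1.0, 0.012, 0.0], [0.012, 1.0, -0.0], [-0.0, -0.0, -1.0]]
ft_force: [-2.0, 0.4, 8.7]
grip_width: -0.0001
```

Request:
{"api": "move_arm", "payload": {
  "moves": [
    [0,0,0.6,0],
    [0,0,1.2,0],
    [0,0,1.2,0]
  ]
}}

```text
time_s: 20.25
position: [0.5222, -0.1051, 0.0733]
tool_rot: [[-1.0, 0.012, 0.001], [0.012, 1.0, -0.0], [-0.001, -0.0, -1.0]]
ft_force: [-2.3, 1.2, 10.2]
grip_width: 0.0001
```

Request:
{"api": "move_arm", "payload": {
  "moves": [
    [0,0,0.4,0],
    [0,0,0.6,0],
    [0,0,0.6,0]
  ]
}}

```text
time_s: 20.55
position: [0.5222, -0.1051, 0.0728]
tool_rot: [[-1.0, 0.012, 0.001], [0.012, 1.0, -0.0], [-0.001, -0.0, -1.0]]
ft_force: [-2.1, 1.2, 11.0]
grip_width: 0.0002
```

Request:
{"api": "move_arm", "payload": {
  "moves": [
    [0,0,0.3,0],
    [0,0,0.5,0],
    [0,0,0.5,0]
  ]
}}

```text
time_s: 20.85
position: [0.5222, -0.1051, 0.0725]
tool_rot: [[-1.0, 0.012, 0.001], [0.012, 1.0, -0.0], [-0.001, -0.0, -1.0]]
ft_force: [-2.8, 1.9, 11.7]
grip_width: -0.0001
```

Request:
{"api": "move_arm", "payload": {
  "moves": [
    [0,0,0.4,0],
    [0,0,0.8,0],
    [0,0,0.8,0]
  ]
}}

```text
time_s: 21.15
position: [0.5222, -0.1051, 0.0718]
tool_rot: [[-1.0, 0.012, 0.001], [0.012, 1.0, -0.0], [-0.001, -0.0, -1.0]]
ft_force: [-3.2, 1.8, 13.9]
grip_width: -0.0002
```

Request:
{"api": "move_arm", "payload": {
  "moves": [
    [0,0,0.3,0],
    [0,0,0.5,0],
    [0,0,0.5,0]
  ]
}}

```text
time_s: 21.45
position: [0.5222, -0.1051, 0.0715]
tool_rot: [[-1.0, 0.012, 0.001], [0.012, 1.0, -0.0], [-0.001, -0.0, -1.0]]
ft_force: [-4.6, 1.3, 15.2]
grip_width: -0.0002
```

Request:
{"api": "move_arm", "payload": {
  "moves": [
    [0,0,-5,0],
    [0,0,-10,0],
    [0,0,-15,0],
    [0,0,-22,0],
    [0,0,-22,0]
  ]
}}

```text
time_s: 21.95
position: [0.5224, -0.1052, 0.0932]
tool_rot: [[-1.0, 0.012, 0.001], [0.012, 1.0, -0.0], [-0.001, -0.0, -1.0]]
ft_force: [-0.0, 0.9, -0.9]
grip_width: -0.0002
```

Request:
{"api": "move_arm", "payload": {
  "moves": [
    [0,0,3,0],
    [0,0,6,0],
    [0,0,8,0],
    [0,0,8,0]
  ]
}}

```text
time_s: 22.35
position: [0.5219, -0.1049, 0.084]
tool_rot: [[-1.0, 0.012, -0.001], [0.012, 1.0, 0.0], [0.001, 0.0, -1.0]]
ft_force: [0.0, 0.2, 1.0]
grip_width: -0.0003
```

Request:
{"api": "move_arm", "payload": {
  "moves": [
    [0,0,0.6,0],
    [0,0,1,0],
    [0,0,1,0]
  ]
}}

```text
time_s: 22.65
position: [0.5221, -0.105, 0.0835]
tool_rot: [[-1.0, 0.012, -0.0], [0.012, 1.0, 0.0], [0.0, 0.0, -1.0]]
ft_force: [-1.4, -1.0, 0.9]
grip_width: -0.0003
```

Request:
{"api": "move_arm", "payload": {
  "moves": [
    [0,0,0.6,0],
    [0,0,1,0],
    [0,0,1,0]
  ]
}}

```text
time_s: 22.95
position: [0.5221, -0.105, 0.0825]
tool_rot: [[-1.0, 0.012, 0.0], [0.012, 1.0, -0.0], [-0.0, -0.0, -1.0]]
ft_force: [-0.4, 0.2, 1.1]
grip_width: -0.0004
```

Request:
{"api": "move_arm", "payload": {
  "moves": [
    [0,0,1,0],
    [0,0,2,0],
    [0,0,2,0]
  ]
}}

```text
time_s: 23.25
position: [0.5222, -0.105, 0.0804]
tool_rot: [[-1.0, 0.012, 0.0], [0.012, 1.0, -0.0], [-0.0, -0.0, -1.0]]
ft_force: [-0.3, -0.3, 1.1]
grip_width: -0.0002
```

```bash
python3 -c "
from h import *
go(.635,-.0425,.1075,-1)
print(atz('top',(156.5,268),.05))"
```

```text
t 23.25 pos [ 0.5222 -0.105   0.0804] ft [-0.3  -0.27  1.11] w -0.0001782383728991793 -> move [-112.1   63.9  -27.1] spin 0.0053
[ 0.67538493 -0.04774102  0.05      ]
```

Request:
{"api": "move_arm", "payload": {
  "moves": [
    [0,0,-40,0],
    [0,0,-80,0],
    [-35,20,-85,0],
    [-70,40,-85,0],
    [-112,64,-85,0],
    [-112,64,-85,0],
    [-112,64,-60,0],
    [-112,64,-35,0],
    [-112,64,-27,0],
    [-112,64,-27,0],
    [-112,64,-27,0]
  ]
}}

```text
time_s: 24.35
position: [0.6353, -0.0427, 0.1087]
tool_rot: [[-1.0, 0.012, 0.002], [0.012, 1.0, -0.0], [-0.002, -0.0, -1.0]]
ft_force: [0.8, 0.1, -0.4]
grip_width: -0.0
```

Request:
{"api": "move_arm", "payload": {
  "moves": [
    [5,0,0,0],
    [10,0,0,0],
    [14,0,0,0],
    [18,0,0,0],
    [18,0,0,0]
  ]
}}

```text
time_s: 24.85
position: [0.6165, -0.0422, 0.1079]
tool_rot: [[-1.0, 0.012, 0.0], [0.012, 1.0, -0.0], [-0.0, -0.0, -1.0]]
ft_force: [0.6, -0.5, 0.9]
grip_width: -0.0002
```

Run:
```python
from h import *
im=env.get_image("side")[:,:,::-1].copy(); zoom("side",155,260,190,300,5.5,"pics/side6.png",[],im)
```

```text
(no output)
```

View pics/side6.png

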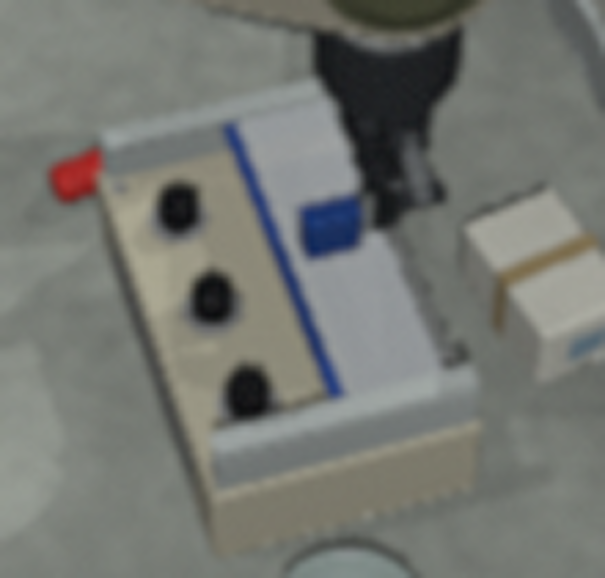

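Request:
{"api": "move_arm", "payload": {
  "moves": [
    [3,0,0,0],
    [6,0,0,0],
    [9,0,0,0],
    [12,0,0,0],
    [15,0,0,0],
    [18,0,0,0],
    [21,0,0,0],
    [24,0,0,0],
    [27,0,0,0],
    [30,0,0,0],
    [33,0,0,0],
    [36,0,0,0],
    [39,0,0,0],
    [42,0,0,0],
    [45,0,0,0],
    [48,0,0,0],
    [51,0,0,0],
    [54,0,0,0],
    [57,0,0,0],
    [60,0,0,0]
  ]
}}

```text
time_s: 26.9
position: [0.5566, -0.0414, 0.1075]
tool_rot: [[-1.0, 0.012, -0.0], [0.012, 1.0, 0.0], [0.0, 0.0, -1.0]]
ft_force: [1.3, 0.7, 0.7]
grip_width: 0.0004
```

Request:
{"api": "move_arm", "payload": {
  "moves": [
    [2,0,0,0],
    [4,0,0,0],
    [5,0,0,0]
  ]
}}

```text
time_s: 27.2
position: [0.5517, -0.0414, 0.1075]
tool_rot: [[-1.0, 0.012, -0.0], [0.012, 1.0, 0.0], [0.0, 0.0, -1.0]]
ft_force: [2.2, 0.9, -0.1]
grip_width: 0.0004
```

Request:
{"api": "move_arm", "payload": {
  "moves": [
    [1,0,0,0],
    [2,0,0,0]
  ]
}}

```text
time_s: 27.4
position: [0.5498, -0.0413, 0.1075]
tool_rot: [[-1.0, 0.012, -0.0], [0.012, 1.0, 0.0], [0.0, 0.0, -1.0]]
ft_force: [2.1, 0.4, 0.1]
grip_width: -0.0
```

Request:
{"api": "move_arm", "payload": {
  "moves": [
    [1,0,0,0],
    [2,0,0,0]
  ]
}}

```text
time_s: 27.6
position: [0.5478, -0.0413, 0.1075]
tool_rot: [[-1.0, 0.012, 0.0], [0.012, 1.0, 0.0], [-0.0, 0.0, -1.0]]
ft_force: [1.7, 1.0, 0.3]
grip_width: 0.0001
```

Request:
{"api": "move_arm", "payload": {
  "moves": [
    [1,0,0,0],
    [2,0,0,0]
  ]
}}

```text
time_s: 27.8
position: [0.5473, -0.0413, 0.1076]
tool_rot: [[-1.0, 0.012, 0.004], [0.012, 1.0, -0.0], [-0.004, -0.0, -1.0]]
ft_force: [11.4, 2.2, -6.3]
grip_width: 0.0004
```

Request:
{"api": "move_arm", "payload": {
  "moves": [
    [0.5,0,0,0],
    [1,0,0,0]
  ]
}}

```text
time_s: 28.0
position: [0.5473, -0.0413, 0.1077]
tool_rot: [[-1.0, 0.013, 0.006], [0.013, 1.0, -0.0], [-0.006, -0.0, -1.0]]
ft_force: [14.4, 2.3, -7.1]
grip_width: 0.0002
```

Request:
{"api": "move_arm", "payload": {
  "moves": [
    [-4,0,0,0],
    [-12,0,0,0],
    [-12,0,-40,0],
    [-12,0,-90,0],
    [0,40,-110,0],
    [30,80,-110,0],
    [70,120,-110,0],
    [120,160,-110,0],
    [150,200,-110,0],
    [150,240,-110,0],
    [150,240,-110,0]
  ]
}}

```text
time_s: 29.1
position: [0.3958, 0.204, 0.2179]
tool_rot: [[-1.0, 0.007, -0.0], [0.007, 1.0, 0.001], [0.0, 0.001, -1.0]]
ft_force: [0.8, -0.5, -0.2]
grip_width: 0.0002
```

Run:
```python
from h import *
go(.48,-.042,.108)
for c,a in {"top":(150,225,205,325,6),"side":(155,260,190,300,5.5)}.items():
    im=env.get_image(c)[:,:,::-1].copy(); cv2.imwrite(f"pics/{c}7.png",im)
    zoom(c,*a,f"pics/{c}7z.png",[],im)
```

```text
t 29.1 pos [0.3958 0.204  0.2179] ft [ 0.81 -0.5  -0.24] w 0.00023528303706904012 -> move [ -86.  -245.4  109.7] spin 0
```

View pics/top7z.png

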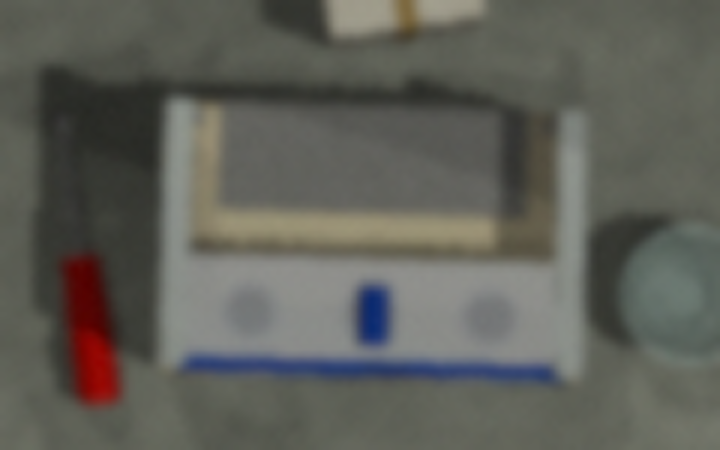

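View pics/side7.png

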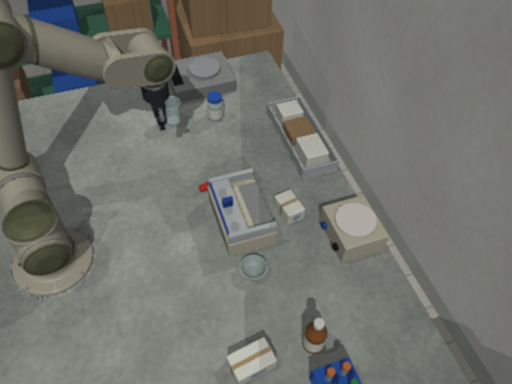

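Request:
{"api": "move_arm", "payload": {
  "moves": [
    [0,0,0,0],
    [0,0,0,0],
    [0,0,0,0]
  ]
}}

```text
time_s: 29.5
position: [0.3983, 0.1995, 0.2174]
tool_rot: [[-1.0, 0.014, -0.0], [0.014, 1.0, -0.0], [0.0, -0.0, -1.0]]
ft_force: [-0.5, -0.5, -0.4]
grip_width: 0.0001
```

```bash
python3 -c "
from rig import env
print(env.observe()['ft_force']);print(env.close_job())"
```

```text
[-0.45211853 -0.46987216 -0.3941737 ]
the job is handed in; nothing more can be done
None
```

All three switches are locked in and the guard is slid fully shut over them. I handed the job in at 29.5 s, against the 61 s limit.

- **Guard back:** I pushed it by the knob until it hit its rear stop, where the force rose to 23 N.
- **Boots 1 and 2:** Both stayed soft and turned firm only about 10 mm down, at 6.0 N and 4.3 N. That means they were already in, so I did not click them.
- **Boot 3:** It turned firm about 2 mm down (5.8 N), so it was out. I clicked it to its end stop, with a highest reading of 15 N. A second light press then felt soft (about 1 N) to 6.6 mm, as a locked-in switch does. I did not press it on to the 10 mm firm point.
- **Guard shut:** I pulled it forward by the knob until it hit the front stop, about 70 mm of travel, with a force of 14 N there.

The last pictures show the blue edge at the console's front and the parcels, dish and other items where they were. The gripper was clear, reading under 1 N.

In the first side picture the console looked a few percent smaller than its stated size. The boot positions from the two cameras agreed to about 4 mm or better, and contact with the knob came where I expected it.

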